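# Preset the soil mixer's slide controller

## Task

Before the next soil batch, preset the speed on the larger of the two slide controllers, the one with the bar-shaped grip: slide the grip along its track until the white line across its top is level with the tip of the dark steel index clip beside the track, and let go of it there. Leave the slider of the smaller controller with the round knob where it is set.

Things in the scene. Friction and masses are not known exactly. Their poses are not given: they have to be found in the camera images.
- mixer_grip (a point): Centre of the top of the black bar-shaped grip of the larger controller. The grip is 18 mm along the track, 36 mm across it; its solid block reaches from 34 mm below this point up to it; the face plate is 43 mm below it (45 mm above the bench). A white line across its middle marks the setting. x runs along the track (at yaw 0 away from the robot; yaw within 20 degrees of that), y across it, z up.
- index_clip: Small dark steel clip fixed flat on the larger controller's face plate, beside the track, tip 33 mm to the -y side of its centre line. Origin: tip of its pointer, on the face plate; it points to its own +y, at the track, and the clip reaches 30 mm out from there to -y; 20 mm along the track, 6 mm high. Always farther from the robot along the track than the grip's start.
- mixer_slide (a joint): Place of the bar-shaped grip on its track, in m: 0 at the end nearer the robot, 0.13 at the far end, growing to the grip's +x. It needs 2 to 3 N to slide and stays where left. The controller (grey housing 210 x 130 x 45 mm, long side along the track, aluminium face) is fixed to the bench, on the left or on the right.
- sieve_grip (a point): Centre of the top of the round black knob (26 mm across, 34 mm high) of the smaller controller (150 x 100 x 40 mm), which is to be left as it is set.

How it is judged:
At the end, for the whole second after the job is handed in: The middle of the bar-shaped grip is level, along the track, with the tip of the index clip to within 10 mm either way, and the grip is at rest (x of index_clip in the frame of mixer_grip between -0.01 and 0.01 m and velocity of joint mixer_slide between -0.005 and 0.005 m/s); the robot touches nothing.
It fails at once if The knob of the smaller controller is moved by more than 8 mm (distance of sieve_grip from where it was at the start of the episode above 0.008 m).
It also fails if it takes over 32 s, if anything falls off the work surface, if the arm or the gripper's body presses on something with over 40 N, if the wrist force passes 120 N, or if a joint passes its speed limit or range.

## Robot

A 7-joint arm with a two-finger parallel gripper is mounted at the origin on the work surface; the furniture and walls round the work are solid. World frame = base frame: x ahead of the robot, y to its left, z up, the work surface at z = 0. Lengths are in m, angles in rad, forces in N, time in s.
With the tool pointing down it reaches from about 0.425 to 0.95 m from the base axis. Payload 4.7 kg.
Tool frame: the origin (TCP) lies on the mounting face of the last link; the fingertips stand 173 mm ahead of it and the grasp point (between the pads) lies 155 mm ahead of it (ctrl.tcp_to_grasp is the distance from the TCP to the grasp point, in m); z points along the fingers, x is the direction in which the jaws open and shut, and the axes are right-handed (so a half turn about z gives the same grasp; the last joint's range is limited). The gripper opens to 85 mm and grips with 20 to 120 N. Pads are 22 mm wide; open, the fingers measure 114 mm over their backs; the gripper's body (76 mm by 85 mm) begins 54 mm behind the grasp point. The pads swing forward as they close: fully open they stand 13 mm farther back than shut.
Start: joints at [-1.342, 0.469, -0.049, 1.532, 0.024, 1.141, -0.082], TCP at [0.172, 0.653, 0.405] pointing down, gripper open.
Joint ranges: [-2.59, 2.59], [-0.33, 1.99], [-1.39, 1.29], [0.1, 2.45], [-1.04, 4.18], [0.21, 1.99], [-2.66, 2.66]. Speed limits (rad/s): [2.57, 2.57, 3.14, 3.14, 3.14, 3.14, 3.14].

## Interface

Orientations are given as a rotation vector (axis times angle).
In Python, from station import ctrl, viewer, job gives the robot as it stands. The module is installed in compiled form; this text tells all that it offers.
- The arm moves only by the tool step_arm, never from a script. Its argument "motion" is a list that holds one entry, the list of rows, each a list of 6 numbers: the shift along the tool's x, y, z in cm, then the turn, a rotation vector about the tool's x, y, z in degrees. A call has 1 to 12 rows; each row is the pose to reach, as a shift and turn from the pose commanded when the call began, along the tool's axes at that moment; what a row does not reach only later rows make up. A row lasts 1/12 s, in which the tool goes at most 41.7 mm and 7.16 degrees, less where a joint would pass 70% of its speed; a pose out of reach is approached as far as the arm can. A call with a gripper value outside its range is refused whole. "hand" is the finger opening in cm, from 0 to 8.54, set as the call begins (left out, the last holds). The fingers move at their own pace and stop on an object; the grip force is fixed at half the most. Time passes only in rows, so rows that repeat a pose let the fingers close. It gives the time, the measured TCP pose, the force and the opening at its end, in the units of the state.
- ctrl.get_state(): the state, without advancing time (a new reading comes with each control period).
- viewer.read_camera(name): name is "scene" or "top" or "wrist"; returns the picture (400x640x3 uint8, blue, green, red); there is no depth.
- viewer.camera_model(name): a dict with "K" (3x3 intrinsics, pixels), "rvec" (rotation vector, rad) and "tvec" (3), from world to camera coordinates, as OpenCV has them; the wrist camera has in their place "hand_eye" (4x4, takes a point from camera to tool coordinates, whose origin is the TCP and whose axes are the tool frame's). Camera axes: x right, y down, z forward; pixel columns grow to the right and rows downward; lengths in m; the calibration is good to about 2 mm. The wrist camera is an equidistant fisheye: a pixel r from the principal point sees the ray r / f radians off the axis. A picture is of the moment at which its call begins: read the wrist's pose just before it. camera_model takes no time and is no camera call.
- job.close_job(): hands the job in, once; it reports no verdict.
The state is a dict: "clock": time; "qpos": joint angles; "joint_vel": joint speeds; "joint_efforts": joint torques, N m; "eef_pos": TCP position; "tcp_rot": TCP orientation; "wrist_force": force on the tool from outside, world axes, zero at the start; "ft_torque": the same for the moment, N m; "width": opening from 0.0 (shut) to 1.0 (fully open).
Only numpy, scipy, OpenCV 4.12 (cv2) and the standard library are available. Lean on these libraries where they do the work, as an engineer would, in place of code of your own. Each camera call takes 0.05 s, during which the arm holds its last target.

## Working session

There is one attempt and no reset: what is moved stays moved. The work goes in short steps, Python scripts to look and compute and a tool call to move; the robot and the scene stay as the last step left them, time stands still between calls to the robot, and variables do not carry over. Pictures are saved under pics/ and viewed, and the job is handed in when it is done.

Besides the shell and the picture viewer there is one more tool, called after ">>>" as name(argument=value, ...), one argument or row to a line, values as JSON. step_arm: Moves the arm, as the interface text tells. Its arguments: {"type":"object","properties":{"motion":{"type":"array"},"hand":{"type":"number"}},"required":["motion"]}

```bash
mkdir -p pics
python3 - <<'E'
from station import ctrl, viewer, job
import cv2
s=ctrl.get_state();print(s)
for n in("scene","top","wrist"):
    cv2.imwrite(f"pics/{n}0.png",viewer.read_camera(n));print(n,viewer.camera_model(n))
E
```

```text
{'clock': 0.0, 'qpos': array([-1.34193104,  0.46941597, -0.04861385,  1.53373129,  0.02409517,
        1.14100948, -0.08230551]), 'joint_vel': array([-7.06347070e-04, -9.40271622e-05, -1.03411735e-03, -3.88048440e-04,
       -9.05592152e-04, -7.05730972e-04, -1.40336827e-03]), 'joint_efforts': array([ 2.96556836e-04, -5.10305393e+01, -4.68503125e-02, -2.37714583e+01,
        1.07044962e-02,  7.65985722e-03,  6.37828190e-07]), 'eef_pos': array([0.17197198, 0.65245186, 0.4036625 ]), 'tcp_rot': array([ 2.48749456e+00,  1.91678851e+00, -2.40016309e-03]), 'wrist_force': array([ 0.79165823, -0.09499261,  0.11016881]), 'ft_torque': array([ 0.01631463, -0.00178515,  0.01174324]), 'width': 1.0000282602815964}
scene {'K': array([[496.40697737,   0.        , 319.39230276],
       [  0.        , 496.40697737, 200.04440929],
       [  0.        ,   0.        ,   1.        ]]), 'rvec': array([ 2.25969588, -1.02370625,  0.36147208]), 'tvec': array([-0.40480319,  0.38945061,  0.67984164])}
top {'K': array([[520.50049123,   0.        , 316.08089258],
       [  0.        , 520.50049123, 201.98403425],
       [  0.        ,   0.        ,   1.        ]]), 'rvec': array([ 2.15716324, -2.15461905,  0.13996715]), 'tvec': array([-0.03484527,  0.56825421,  0.93345764])}
wrist {'K': array([[309.70691629,   0.        , 321.96469559],
       [  0.        , 309.70691629, 196.48506476],
       [  0.        ,   0.        ,   1.        ]]), 'hand_eye': array([[ 9.99999951e-01,  2.53970398e-04, -1.81479630e-04,
         6.60943878e-04],
       [-1.93162797e-04,  9.60188706e-01,  2.79352127e-01,
        -7.00205732e-02],
       [ 2.45201862e-04, -2.79352079e-01,  9.60188709e-01,
         3.05892826e-02],
       [ 0.00000000e+00,  0.00000000e+00,  0.00000000e+00,
         1.00000000e+00]])}
```

View pics/top0.png

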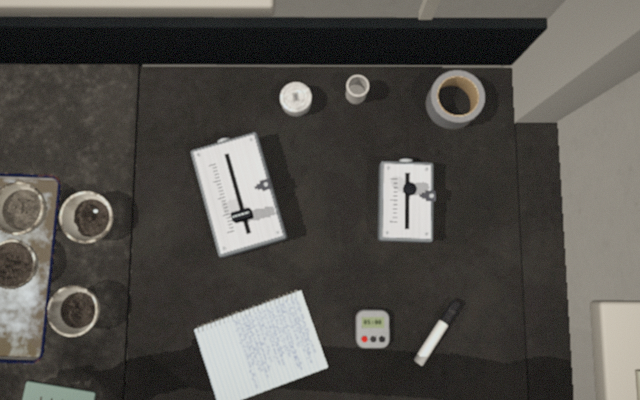

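View pics/scene0.png

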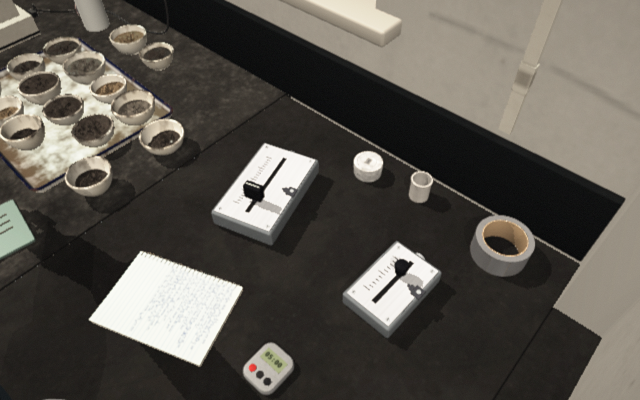

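View pics/wrist0.png

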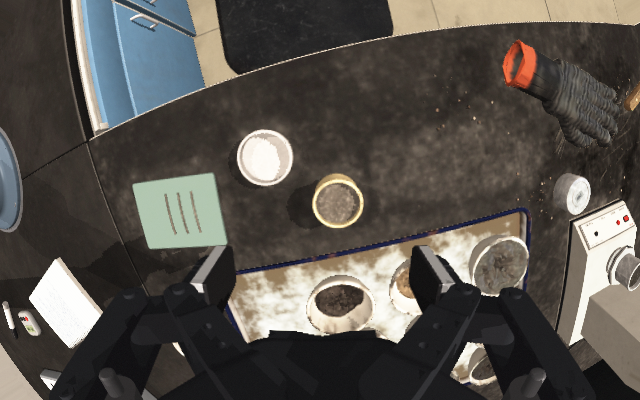

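The top view shows the larger controller at about (238,193), with its grip near (241,214) and the clip near (262,184). The small controller is at (407,200). I'll zoom in to get exact pixels.

Run:
```python
import cv2
a=cv2.imread("pics/top0.png")[125:265,180:295]
b=cv2.imread("pics/scene0.png")[135:250,205:325]
cv2.imwrite("pics/a.png",cv2.hconcat([cv2.resize(a,(460,560),interpolation=2)]))
cv2.imwrite("pics/b.png",cv2.resize(b,None,fx=5,fy=5,interpolation=2))
```

```text
(no output)
```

View pics/a.png

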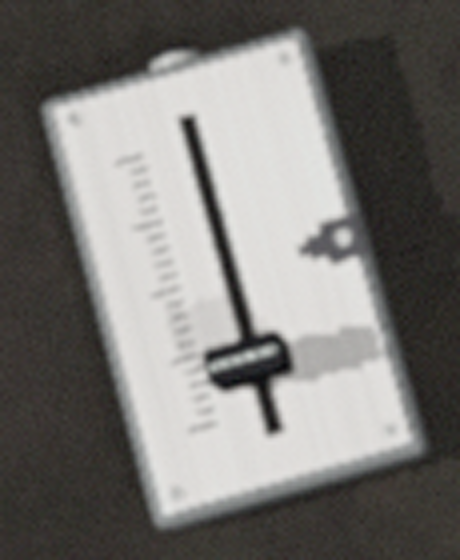

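View pics/b.png

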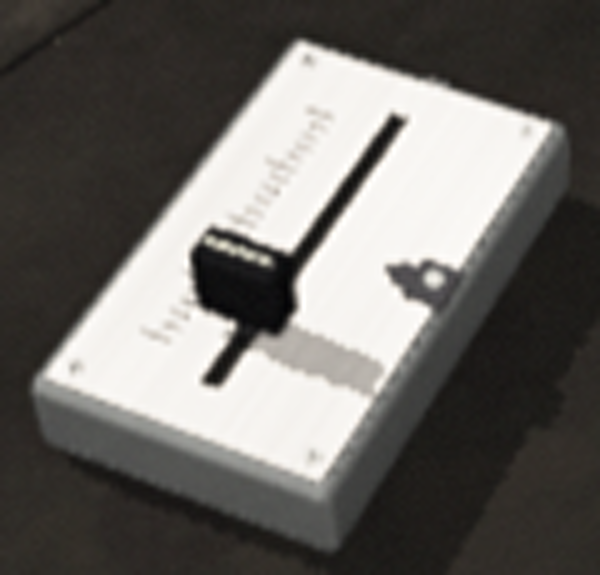

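```bash
cat > h.py <<'E'
import numpy as np,cv2
from scipy.spatial.transform import Rotation as R
from station import ctrl, viewer
def ray(n,uv):
    m=viewer.camera_model(n);Rm=cv2.Rodrigues(m["rvec"])[0]
    return -Rm.T@m["tvec"], Rm.T@np.linalg.inv(m["K"])@np.array([*uv,1.])
def pl(n,uv,z):
    c,d=ray(n,uv);return c+d*(z-c[2])/d[2]
E
python3 - <<'E'
from h import *
P={"far":((227,154.5),(285.4,158.4),.045),"near":((248.5,233),(247,211.6),.045),"tip":((255.5,187.2),(282.4,188.6),.048),"line":((242,214.4),(253,184.6),.088)}
D={}
for k,(t,s,z) in P.items():
    a,b=pl("top",t,z),pl("scene",s,z);D[k]=(a+b)/2;print(k,a.round(4),b.round(4))
for i in(0,1,):
    pass
f,n=D["far"],D["near"];d=(f-n)[:2];print("len",np.linalg.norm(d));d/=np.linalg.norm(d)
print("yaw",np.degrees(np.arctan2(d[1],d[0])),"shift",(D["tip"]-D["line"])[:2]@d, "lat", np.cross(d,(D["tip"]-D["line"])[:2]))
print("goal",D["line"][:2]+d*((D["tip"]-D["line"])[:2]@d))
s=ctrl.get_state();print(R.from_rotvec(s["tcp_rot"]).as_matrix().round(3))
E
```

```text
far [0.6564 0.1324 0.045 ] [0.6558 0.1308 0.045 ]
near [0.5097 0.0896 0.045 ] [0.5086 0.0884 0.045 ]
tip [0.5942 0.0778 0.048 ] [0.5912 0.0763 0.048 ]
line [0.5395 0.0961 0.088 ] [0.5393 0.0975 0.088 ]
len 0.1529950144404902
yaw 16.160420330380752 shift 0.0457014782190822 lat -0.033800351996475395
goal [0.58329154 0.10952003]
[[ 0.255  0.967 -0.   ]
 [ 0.967 -0.255 -0.001]
 [-0.001  0.    -1.   ]]<stdin>:9: DeprecationWarning: Arrays of 2-dimensional vectors are deprecated. Use arrays of 3-dimensional vectors instead. (deprecated in NumPy 2.0)
```

```bash
cat >> h.py <<'E'
def cmd(p,az,s=None):
    s=s or ctrl.get_state();Rc=R.from_rotvec(s["tcp_rot"])
    c,q=np.cos(az),np.sin(az)
    Rg=R.from_matrix(np.array([[c,q,0],[q,-c,0],[0,0,-1]]))
    return (Rc.inv().apply(np.array(p)-s["eef_pos"])*100).round(2),np.degrees((Rc.inv()*Rg).as_rotvec()).round(2)
E
python3 -c "
from h import *
print(cmd([.5394,.0968,.30],np.radians(16.2)))"
```

```text
(array([-44.36,  49.69,  10.46]), array([5.000e-02, 8.000e-02, 5.903e+01]))
```

>>> step_arm(
  motion=[
    [[-44.36,49.69,3,0,0,59],[-44.36,49.69,3,0,0,59],[-44.36,49.69,3,0,0,59],[-44.36,49.69,3,0,0,59],[-44.36,49.69,3,0,0,59],[-44.36,49.69,3,0,0,59],[-44.36,49.69,3,0,0,59],[-44.36,49.69,3,0,0,59],[-44.36,49.69,3,0,0,59],[-44.36,49.69,3,0,0,59],[-44.36,49.69,3,0,0,59],[-44.36,49.69,3,0,0,59]],
  ],
  hand=8.5,
)

```text
clock: 1.15
eef_pos: [0.4481, 0.2342, 0.3822]
tcp_rot: [-3.11, -0.444, -0.0]
wrist_force: [1.7, 1.5, -1.1]
width: 0.994
```

>>> step_arm(
  motion=[
    [[0,0,0,0,0,0],[0,0,0,0,0,0],[0,0,0,0,0,0]],
  ],
)

```text
clock: 1.4
eef_pos: [0.4473, 0.2364, 0.3821]
tcp_rot: [-3.11, -0.443, 0.001]
wrist_force: [-0.2, -0.1, 1.0]
width: 0.991
```

```bash
python3 -c "
from h import *
s=ctrl.get_state();print(s['eef_pos'],s['tcp_rot'],s['joint_vel'].round(3))
print(cmd([.5394,.0968,.28],np.radians(16.2)))"
```

```text
[0.44729048 0.23636913 0.38205736] [-3.10968166e+00 -4.43331379e-01  9.18463363e-04] [-0.025  0.003 -0.026 -0.003  0.001  0.     0.002]
(array([ 4.95, 15.98, 10.19]), array([-0.03,  0.03,  0.03]))
```

>>> step_arm(
  motion=[
    [[1.3,4.1,2,0,0,0],[2.5,8,4.5,0,0,0],[3.8,12,7,0,0,0],[4.95,15.98,10.2,0,0,0],[4.95,15.98,10.2,0,0,0],[4.95,15.98,10.2,0,0,0],[4.95,15.98,10.2,0,0,0],[4.95,15.98,10.2,0,0,0],[4.95,15.98,10.2,0,0,0],[4.95,15.98,10.2,0,0,0]],
  ],
)

```text
clock: 2.23
eef_pos: [0.5394, 0.0985, 0.281]
tcp_rot: [-3.108, -0.449, -0.002]
wrist_force: [-1.1, -0.8, 0.4]
width: 0.993
```

```bash
python3 -c "
from h import *
s=ctrl.get_state();print(s['eef_pos'],s['tcp_rot'],s['joint_vel'].round(3))
print(cmd([.5394,.0968,.227],np.radians(16.2)))
im=viewer.read_camera('wrist');cv2.imwrite('pics/w1.png',im)"
```

```text
[0.53942271 0.09852086 0.28102524] [-3.10803983e+00 -4.48808637e-01 -2.17283884e-03] [ 0.004 -0.001  0.009  0.003  0.002  0.001  0.001]
(array([-0.06,  0.17,  5.4 ]), array([-0.06, -0.09,  0.23]))
```

View pics/w1.png

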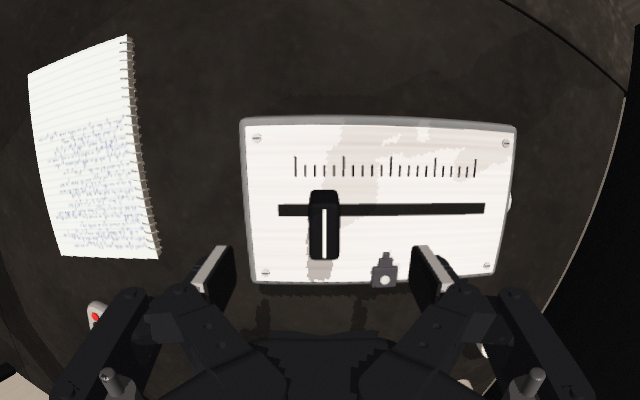

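The wrist view shows the grip between the open fingers, with its line at u≈324, v 208–258. The clip tip is at about (386,253). I'll check the shift with this view too.

```bash
cat >> h.py <<'E'
def wr(uv,z,s):
    m=viewer.camera_model("wrist");K=m["K"];H=m["hand_eye"]
    v=(np.array(uv)-K[:2,2])/K[0,0];r=np.hypot(*v)
    d=np.array([*(np.sin(r)*v/r),np.cos(r)]);Rc=R.from_rotvec(s["tcp_rot"]).as_matrix()
    d=Rc@H[:3,:3]@d;c=Rc@H[:3,3]+s["eef_pos"]
    return c+d*(z-c[2])/d[2]
E
python3 -c "
from h import *
s=ctrl.get_state();a=wr((324,233),.088,s);b=wr((386,253),.048,s);n=wr((278,210),.045,s);f=wr((485,208),.045,s)
d=(f-n)[:2];print(a,b,n,f,np.linalg.norm(d),np.degrees(np.arctan2(d[1],d[0])));d/=np.linalg.norm(d);print((b-a)[:2]@d)
im=cv2.imread('pics/w1.png')[180:300,260:500];cv2.imwrite('pics/w1z.png',cv2.resize(im,None,fx=3,fy=3,interpolation=2))"
```

```text
[0.54130423 0.1011188  0.088     ] [0.59508755 0.08203473 0.048     ] [0.51073436 0.09130234 0.045     ] [0.66114436 0.1362217  0.045     ] 0.15697425758863554 16.62805012357482
0.04607319173858525
```

>>> step_arm(
  motion=[
    [[0,0.1,2,0,0,0],[0,0.15,4,0,0,0],[0,0.15,5.3,0,0,0],[0,0.15,5.3,0,0,0],[0,0.15,5.3,0,0,0]],
  ],
)

```text
clock: 2.7
eef_pos: [0.54, 0.0956, 0.2273]
tcp_rot: [-3.11, -0.445, 0.001]
wrist_force: [0.4, -0.1, 0.5]
width: 0.996
```

>>> step_arm(
  motion=[
    [[0,0,0,0,0,0],[0,0,0,0,0,0],[0,0,0,0,0,0],[0,0,0,0,0,0],[0,0,0,0,0,0],[0,0,0,0,0,0],[0,0,0,0,0,0],[0,0,0,0,0,0]],
  ],
  hand=1.6,
)

```text
clock: 3.37
eef_pos: [0.5405, 0.0951, 0.2277]
tcp_rot: [-3.11, -0.444, -0.001]
wrist_force: [-1.3, 1.0, 5.5]
width: 0.201
```

```bash
python3 -c "
from h import *
s=ctrl.get_state();print(s)
im=viewer.read_camera('wrist');cv2.imwrite('pics/w2.png',im)"
```

```text
{'clock': 3.3667, 'qpos': array([-0.51089915,  0.50390804,  0.33718863,  2.00574269, -0.25991724,
        0.67167908,  0.27565015]), 'joint_vel': array([-4.49569300e-04,  1.44162975e-03,  2.95708274e-03,  1.07929691e-03,
        2.19713897e-04, -1.69402304e-05, -9.60684460e-04]), 'joint_efforts': array([  0.22888414, -40.37364006,   4.17946503, -14.62266862,
        -0.09034652,  -0.19465267,  -0.1419348 ]), 'eef_pos': array([0.54045347, 0.09510181, 0.22772787]), 'tcp_rot': array([-3.10980634e+00, -4.43950567e-01, -1.46549218e-03]), 'wrist_force': array([-1.31294058,  0.97536527,  5.53140987]), 'ft_torque': array([0.01320134, 0.16601515, 0.15689229]), 'width': 0.20138934105712336}
```

View pics/w2.png

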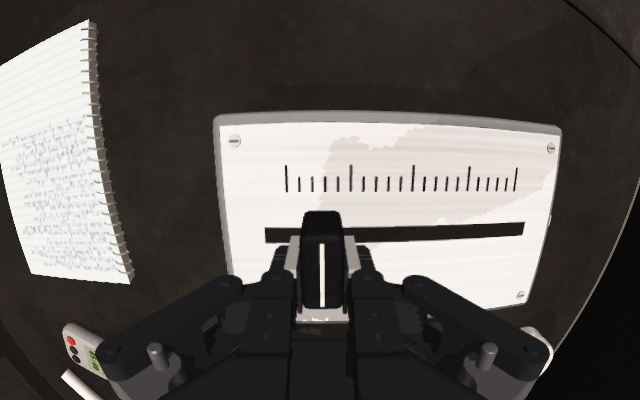

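View pics/w1z.png

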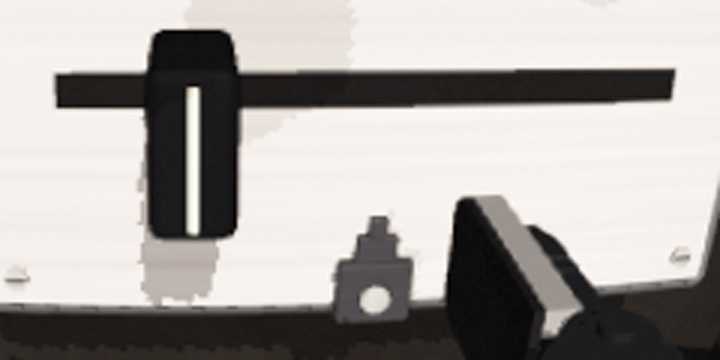

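The grip is held and all three views give a shift of about 46 mm. I'll slide it along tool x.

>>> step_arm(
  motion=[
    [[0.5,0,0,0,0,0],[1,0,0,0,0,0],[1.5,0,0,0,0,0],[2,0,0,0,0,0],[2.5,0,0,0,0,0],[3,0,0,0,0,0],[3.5,0,0,0,0,0],[4,0,0,0,0,0],[4.4,0,0,0,0,0],[4.6,0,0,0,0,0],[4.6,0,0,0,0,0],[4.6,0,0,0,0,0]],
  ],
)

```text
clock: 4.42
eef_pos: [0.5847, 0.1083, 0.2278]
tcp_rot: [-3.109, -0.444, -0.002]
wrist_force: [-0.5, 0.3, 4.8]
width: 0.201
```

>>> step_arm(
  motion=[
    [[0,0,0,0,0,0],[0,0,0,0,0,0],[0,0,0,0,0,0]],
  ],
)

```text
clock: 4.67
eef_pos: [0.5847, 0.1083, 0.2277]
tcp_rot: [-3.109, -0.444, -0.002]
wrist_force: [-0.9, 1.4, 4.4]
width: 0.203
```

```bash
python3 -c "
from h import *
s=ctrl.get_state();print(s['eef_pos'],s['tcp_rot'],s['wrist_force'],s['width'])
d=np.array([.9605,.278]);print((s['eef_pos'][:2]-[0.54045,0.0951])@d)
a=viewer.read_camera('top')[125:265,180:295];b=viewer.read_camera('scene')[135:250,205:325];
cv2.imwrite('pics/c.png',cv2.resize(a,None,fx=4,fy=4,interpolation=2));cv2.imwrite('pics/d.png',cv2.resize(b,None,fx=5,fy=5,interpolation=2))"
```

```text
[0.58468645 0.10825627 0.22774942] [-3.10939530e+00 -4.44112853e-01 -1.93892025e-03] [-0.89705019  1.38851697  4.35648701] 0.20347810950535114
0.04614655345018117
```

View pics/d.png

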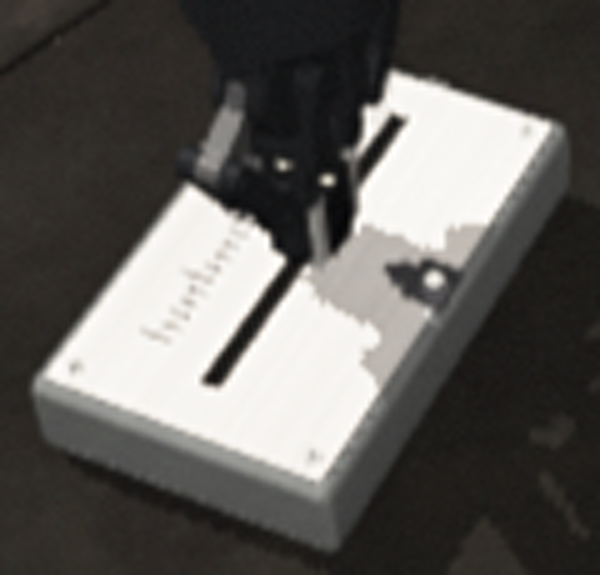

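The scene view shows the grip slid up level with the clip. I'll release it and lift clear.

>>> step_arm(
  motion=[
    [[0,0,0,0,0,0],[0,0,0,0,0,0],[0,0,0,0,0,0],[0,0,0,0,0,0],[0,0,0,0,0,0],[0,0,0,0,0,0]],
  ],
  hand=6,
)

```text
clock: 5.27
eef_pos: [0.5843, 0.1078, 0.227]
tcp_rot: [3.11, 0.443, -0.0]
wrist_force: [-0.4, 0.5, -0.5]
width: 0.702
```

>>> step_arm(
  motion=[
    [[0,0,-1.5,0,0,0],[0,0,-4,0,0,0],[0,0,-7,0,0,0],[0,0,-10,0,0,0],[0,4,-10,0,0,0],[0,4,-10,0,0,0],[0,4,-10,0,0,0],[0,4,-10,0,0,0]],
  ],
)

```text
clock: 5.93
eef_pos: [0.5953, 0.0694, 0.327]
tcp_rot: [-3.11, -0.442, 0.001]
wrist_force: [0.5, 1.0, 0.1]
width: 0.707
```

```bash
python3 -c "
from h import *
s=ctrl.get_state();print(s['eef_pos'],s['wrist_force'],s['width'])
im=viewer.read_camera('wrist');cv2.imwrite('pics/w3.png',im)
a=viewer.read_camera('top');b=viewer.read_camera('scene');cv2.imwrite('pics/top3.png',a)
cv2.imwrite('pics/e.png',cv2.resize(b[135:250,205:325],None,fx=5,fy=5,interpolation=2))"
```

```text
[0.59530467 0.06935883 0.32696338] [0.50424454 1.02297003 0.1392255 ] 0.7071820273309867
```

View pics/w3.png

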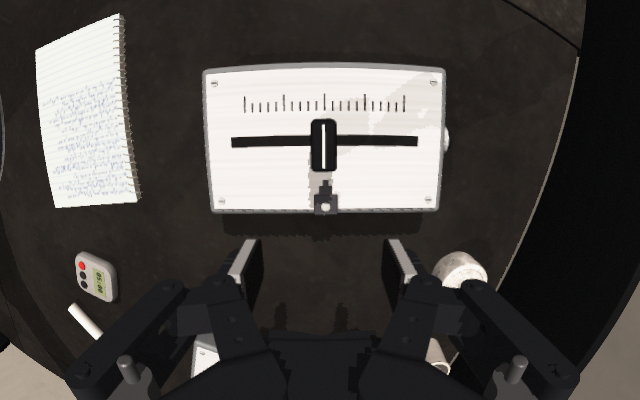

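View pics/e.png

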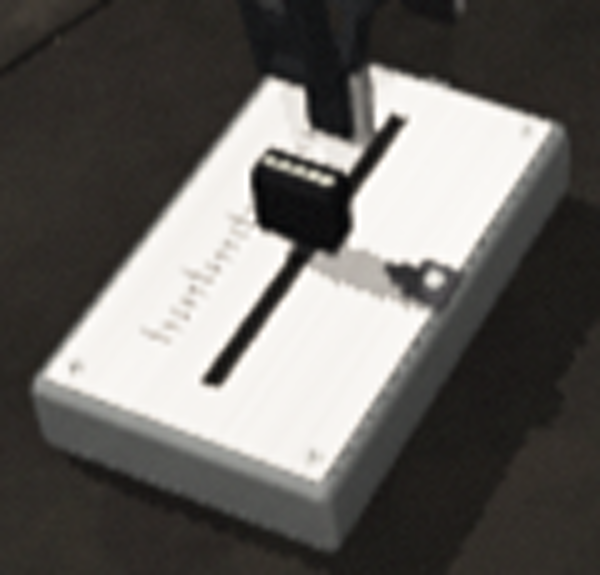

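View pics/top3.png

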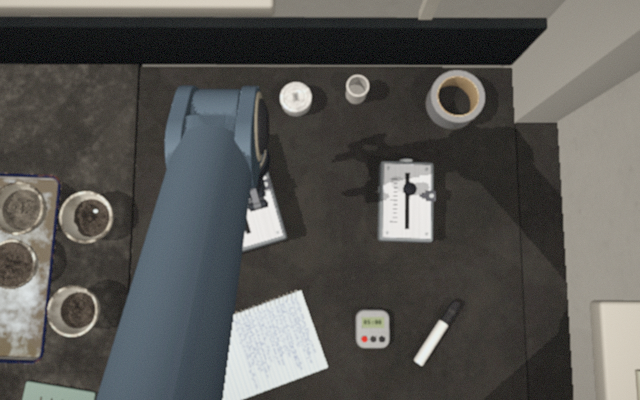

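The grip is free. In the wrist view its line is at u≈323.5 and the clip tip at about (325,182). The small knob is still at (409,189). I'll compute the residual.

```bash
python3 -c "
from h import *
d=np.array([.9605,.278])
s=ctrl.get_state();print((wr((325,182),.048,s)-wr((323.5,147),.088,s))[:2]@d)
l=pl('scene',(205+300/5,135+168/5),.088);print(l,(np.array([.5912,.0763])-l[:2])@d)"
```

```text
0.0015152053601357046
[0.58220069 0.10971099 0.088     ] -0.0006444143191159622
```

Both residuals are within 2 mm, well inside the 10 mm tolerance, so I'm handing in.

```bash
python3 -c "
from station import ctrl,job
print(ctrl.get_state()['joint_vel'].round(3));print(job.close_job())"
```

```text
[-0.003  0.001  0.003 -0.003  0.001  0.     0.001]
the job is handed in; nothing more can be done
None
```

I gripped the bar-shaped grip of the larger controller and slid it 46 mm along its track. I then released it level with the clip tip, lifted clear, and handed the job in about 6 s into the 32 s limit.

- **Alignment:** My last two measurements put the clip tip +1.5 mm (wrist camera) and -0.6 mm (scene camera) from the white line. They disagree by about 2 mm, which is roughly the calibration error, and both are well inside 10 mm. The top camera could not confirm the final position because the arm blocked its view.
- **Smaller controller:** Its knob was never approached, and it looked unmoved in the last top picture, at about (409,189).
- **Robot at hand-in:** The arm was still, about 10 cm above the grip, with about 1 N on the wrist. The highest wrist force I read was about 6 N.

Hand-in gave no verdict.

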